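Unmould shortbread from its loose-bottomed tin and serve it

ROBOT

A 6-joint arm with a two-finger parallel gripper is mounted at the origin on a cart in front of the work surface, level with it; the furniture and walls round the work are solid. World frame = base frame: x ahead of the robot, y to its left, z up, the work surface at z = 0. Lengths are in m, angles in rad, forces in N, time in s.
With the tool pointing down it reaches from about 0.275 to 0.825 m from the base axis. Payload 4.9 kg.
Tool frame: the origin (TCP) lies midway between the tips of the shut fingers; the grasp point (between the pads) lies 19 mm behind it (bot.grip_depth is the distance from the TCP to the grasp point, in m); z points along the fingers, y is the line along which they close (so a half turn about z gives the same grasp; the last joint's range is limited). The gripper opens to 85 mm and grips with 20 to 120 N. Pads are 22 mm wide; open, the fingers measure 114 mm over their backs; the gripper's body (76 mm by 85 mm) begins 54 mm behind the grasp point. The pads swing forward as they close: fully open they stand 13 mm farther back than shut.
Start: joints at [-0.134, 0.326, -0.193, 1.052, 0, 1.437], TCP at [0.55, 0, 0.231] pointing down, gripper open.
Joint ranges: [-2.65, 2.65], [-0.97, 1.79], [-1.3, 1.35], [-1.93, 2.1], [-1.47, 1.37], [-3.14, 3.14]. Speed limits (rad/s): [2.57, 2.57, 3.14, 3.14, 3.14, 3.14].

INTERFACE

Orientations are given as a unit quaternion [w, x, y, z].
In Python, from cell import bot gives the robot as it stands. Calls block until the motion is done:
- bot.move_pose(position, orientation): joint-space move of the TCP to a pose.
- bot.move_linear(position, speed=0.15, rotation=None, until_force=None): straight line of the TCP; rotation=None keeps the orientation; speed is the mean speed in m/s. With until_force (N) it stops when the force on the tool has changed by that much, and returns True; else False.
- bot.goto_joints(angles): joint-space move.
- bot.set_gripper(opening, grasp_force=None): opening from 0.0 (shut) to 1.0 (fully open); grasp_force is the grip in N (None keeps the last); returns when the fingers have stopped.
- bot.wait(seconds).
- bot.solve_ik(position, orientation): joint angles nearest the present ones, or None.
- bot.camera(name): name is "scene" or "side" or "wrist"; returns the picture (384x512x3 uint8, red, green, blue); there is no depth.
- bot.calibration(name): a dict with "mtx" (3x3 intrinsics, pixels), "k1" (the pictures are not rectified: a ray, as slopes to the right and down, at radius r is drawn at 1 + k1 r^2 times it, then the intrinsics apply), "extrinsics" (4x4, takes a point from world to camera coordinates); the wrist camera has in their place "hand_eye" (4x4, takes a point from camera to tool coordinates, whose origin is the TCP and whose axes are the flange's). Camera axes: x right, y down, z forward; pixel columns grow to the right and rows downward; lengths in m; the calibration is good to about 2 mm. A picture is of the moment at which its call begins: read the wrist's pose just before it. calibration takes no time and is no camera call.
A pose or a line that the arm cannot do raises bot.PlanningError and nothing moves.
- bot.close_job(): hands the job in; it is judged then, once.
Trained networks look in the newest picture that a camera, given by its name, has taken for a name from the list of things; names that differ only in an ending like _2 or _b are one class to them, and where a whole thing is asked for, a point or a joint stands for the part that bears it (a point fixed in the world has none). Each returns a list of dicts, best first, with "confidence" (0 to 1); they miss things now and then, are a little off and sometimes report something else, mostly with a low value. They report only what shows in the picture. A call takes as long as a camera call. They do not tell look-alikes from the thing itself.
- bot.search_frame(camera, thing): "bbox" ([left, top, width, height] in pixels, round what is visible of it).
Readings, each from a call of its own:
- bot.read_clock(): time.
- bot.read_joint_positions(): joint angles.
- bot.read_joint_vel(): joint speeds.
- bot.read_joint_efforts(): joint torques, N m.
- bot.read_position(): TCP position.
- bot.read_tool_rot(): TCP orientation.
- bot.read_ft_force(): force on the tool from outside, world axes, zero at the start.
- bot.read_moment(): the same for the moment, N m.
- bot.read_gripper_width(): opening from 0.0 (shut) to 1.0 (fully open).
- bot.read_finger_force(): force on a finger pad.
Only numpy, scipy, OpenCV 4.12 (cv2) and the standard library are available. Lean on these libraries where they do the work, as an engineer would, in place of code of your own. Each camera call takes 0.05 s, during which the arm holds its last target. There are 200 camera calls.

TASK

The shortbread has cooled in its loose-bottomed tin on the wire rack. Unmould it as a baker does: centre the tin over the little jam jar and bring it down, so that the jar pushes the loose tray up out of the frame and the frame comes down round the jar onto the worktop. Then take the tray with the shortbread by its own long edges, lay it flat in the middle of the stoneware serving board, lengthways along the board, and let go; leave the frame lying round the upright jar, and disturb nothing else.

Things in the scene. Friction and masses are not known exactly. Their poses are not given: they have to be found in the camera images.
- frame_mid (a point): The frame of the tin, a plain bright metal rectangle without bottom: outside 123 mm long (its x axis) by 69 mm wide (y), 30 mm high (z), walls 2.5 mm, 160 g. This point is its centre, 15 mm above its foot. A 4.5 mm wide, 2 mm thick ledge runs round the inside of its foot and carries the loose tray; the opening inside the ledge is 109 x 55 mm. It starts level on the wire rack (rack top 20 mm above the worktop).
- tray_mid (a point): The loose tray of the tin with the shortbread (one piece with it, pricked and scored into five fingers): 115 mm long (x axis) by 61 mm wide (y), metal edge turned up 11 mm all round, shortbread top 13 mm above the tray's underside, about 200 g. This point is its centre, 5.5 mm above its underside. It starts inside the frame on the ledge, 17 mm below the rim with 1.5 mm play all round, so it cannot be gripped there; it is only held by its weight.
- jar_top (a point): Centre of the flat top of the lid of a small closed jam jar, 44 mm in diameter, 50 mm high, bright steel lid, dark red jam and a plain white paper band, 160 g, standing loose on the worktop; it passes freely through the opening in the frame.
- board_mid (a point): Centre of the top face of the speckled stoneware serving board with a brown rim, lying loose on the worktop: 274 mm long (its y axis) by 180 mm wide (x), rounded outline, 10 mm thick; this point is 10 mm above the worktop.
- rack: Wire cooling rack, 210 x 160 mm, top 20 mm above the worktop, stands fast; the origin is on the worktop below its centre.
- timer: Bystander: black and white kitchen timer, 63 mm in diameter, 54 mm high; origin at its foot.
- mug: Bystander: ochre stoneware mug, 72 mm high; origin at its foot.
- dark_cup: Bystander: dark espresso cup, 50 mm high; origin at its foot.
- spoon: Bystander: teaspoon 132 mm long, lying flat; origin at its underside.
- scoop: Bystander: brass-coloured coffee scoop, 82 mm long, 25 mm high; origin at its foot.
- dish: Bystander: small ochre dish, 52 mm in diameter, 18 mm high; origin at its foot.
There are look-alikes about, which are no part of the job. What is meant by the part that bears jar_top is not green, and is the smaller of those in its own colour.

How it is judged:
By the outcome, as a careful person would: the job done as asked, in the order asked, and still so for the second after the job is handed in, with the robot touching nothing.
It also fails if it takes over 54 s, if anything falls off the work surface, if the arm or the gripper's body presses on something with over 40 N, if the wrist force passes 120 N, or if a joint passes its speed limit or range.

## Working session

There is one attempt and no reset: what is moved stays moved. The work goes in short steps, each a Python script; the robot and the scene stay as the last script left them, time stands still between calls to the robot, and variables do not carry over. Pictures are saved under pics/ and viewed, at most 10 in all, crops included, and the job is handed in when it is done.

```bash
ls; mkdir -p pics
python3 - <<'E'
from cell import bot
import cv2,numpy as np
ims=[bot.camera(n) for n in("scene","side")]
for n in("scene","side","wrist"):
    c=bot.calibration(n); print(n,{k:np.round(v,4).tolist() for k,v in c.items()})
for n,i in zip(("scene","side"),ims):
    for t in("frame_mid","tray_mid","jar_top","board_mid","rack"):
        print(n,t,[(np.round(d["bbox"]).tolist(),round(d["confidence"],2)) for d in bot.search_frame(n,t)])
    cv2.imwrite(f"pics/{n}0.png",cv2.resize(i[...,::-1],(800,600),interpolation=cv2.INTER_CUBIC))
    np.save(f"{n}0.npy",i)
print(bot.read_tool_rot(),bot.read_clock())
E
```

```text
pics
scene {'mtx': [[361.0223, 0.0, 254.1028], [0.0, 361.0223, 190.5475], [0.0, 0.0, 1.0]], 'k1': 0.0263, 'extrinsics': [[-0.8672, -0.4976, -0.019, 0.4818], [-0.3737, 0.6755, -0.6357, 0.228], [0.3291, -0.5442, -0.7717, 0.8653], [0.0, 0.0, 0.0, 1.0]]}
side {'mtx': [[402.2121, 0.0, 256.775], [0.0, 402.2121, 188.2376], [0.0, 0.0, 1.0]], 'k1': 0.0401, 'extrinsics': [[0.8846, -0.4658, -0.0244, -0.462], [-0.2213, -0.3731, -0.901, 0.1595], [0.4106, 0.8024, -0.4331, 0.8843], [0.0, 0.0, 0.0, 1.0]]}
wrist {'mtx': [[315.1147, 0.0, 252.3213], [0.0, 315.1147, 186.283], [0.0, 0.0, 1.0]], 'k1': 0.0181, 'hand_eye': [[-0.0003, -0.9483, -0.3174, 0.0818], [1.0, -0.0006, 0.0007, 0.001], [-0.0009, -0.3174, 0.9483, -0.1427], [0.0, 0.0, 0.0, 1.0]]}
scene frame_mid [([164.0, 266.0, 58.0, 50.0], 0.69)]
scene tray_mid [([168.0, 267.0, 48.0, 40.0], 0.89)]
scene jar_top [([313.0, 197.0, 26.0, 30.0], 0.94), ([253.0, 183.0, 20.0, 20.0], 0.82), ([262.0, 215.0, 21.0, 24.0], 0.68)]
scene board_mid [([272.0, 128.0, 55.0, 59.0], 0.88)]
scene rack [([142.0, 250.0, 108.0, 89.0], 0.62)]
side frame_mid [([193.0, 146.0, 41.0, 17.0], 0.58)]
side tray_mid [([204.0, 153.0, 10.0, 5.0], 0.42)]
side jar_top [([250.0, 186.0, 20.0, 20.0], 0.83), ([214.0, 181.0, 17.0, 23.0], 0.66)]
side board_mid [([252.0, 216.0, 94.0, 60.0], 0.72)]
side rack [([184.0, 154.0, 39.0, 23.0], 0.87)]
[-1.05732108e-05  7.07092798e-01  7.07120764e-01  4.06037569e-06] 0.6
```

View pics/scene0.png

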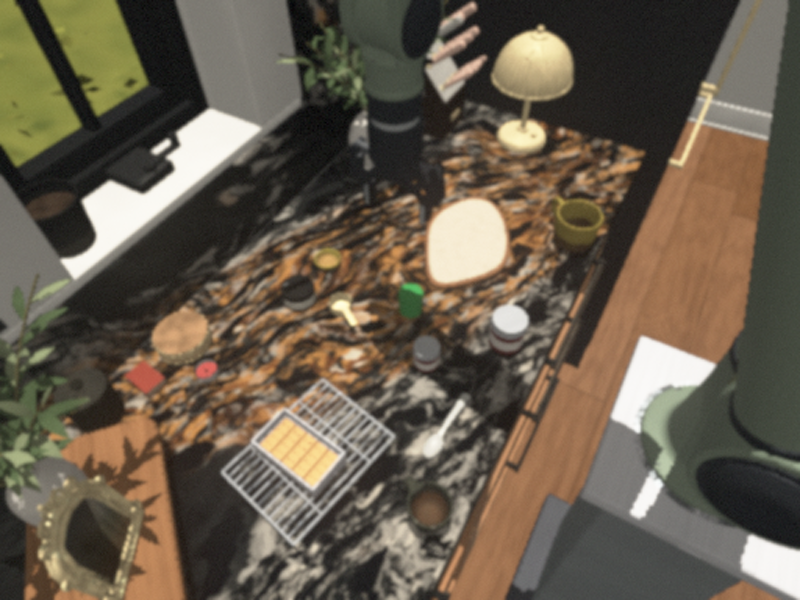

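View pics/side0.png

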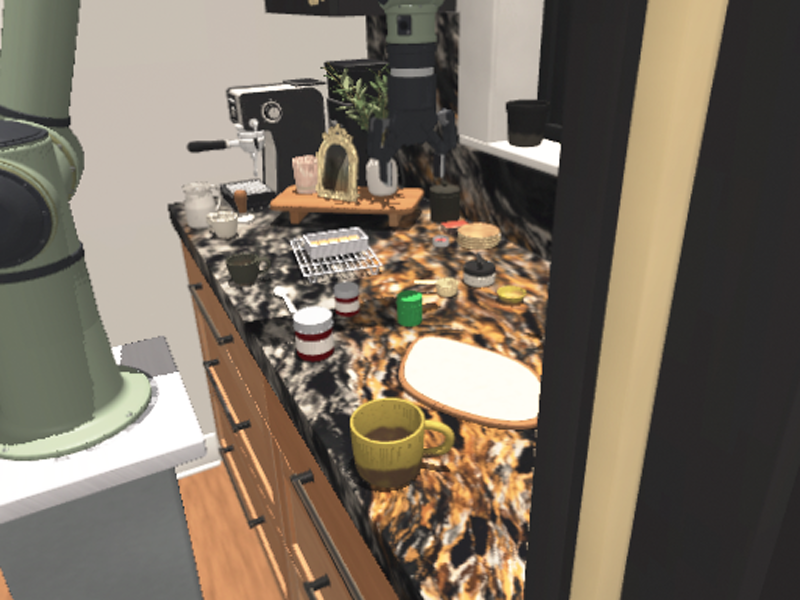

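The scene view shows the tin on its rack at about (298,448) in 800x600. The small jar is at (427,352), a larger jar of the same colour at (508,328), a green jar at (411,300) and the board at (467,242). The side view agrees: small jar (346,298), big jar (313,333), green jar (410,308). The target is the small jar.

```bash
cat > h.py <<'E'
from cell import bot
import cv2,numpy as np
from scipy.spatial.transform import Rotation as R
def rot(yaw):  # tool down, y axis (closing) direction at angle yaw in world
    m=np.array([[np.sin(yaw),np.cos(yaw),0],[-np.cos(yaw),np.sin(yaw),0],[0,0,-1.]])
    q=R.from_matrix(m).as_quat(); return np.r_[q[3],q[:3]]
def cam(n):
    c=bot.calibration(n)
    if n!="wrist": return c["mtx"],c["k1"],np.linalg.inv(c["extrinsics"])
    T=np.eye(4);q=bot.read_tool_rot();T[:3,:3]=R.from_quat(np.r_[q[1:],q[0]]).as_matrix();T[:3,3]=bot.read_position()
    return c["mtx"],c["k1"],T@c["hand_eye"]
def to_plane(C,px,z):
    K,k1,T=C
    p=cv2.undistortPoints(np.array(px,float).reshape(-1,1,2),K,np.array([k1,0,0,0.])).reshape(-1,2)
    d=np.c_[p,np.ones(len(p))]@T[:3,:3].T; o=T[:3,3]
    return (o+d*((z-o[2])/d[:,2])[:,None])[:,:2]
def project(C,P):
    K,k1,T=C; E=np.linalg.inv(T)
    return cv2.projectPoints(np.array(P,float).reshape(-1,1,3),cv2.Rodrigues(E[:3,:3])[0],E[:3,3],K,np.array([k1,0,0,0.]))[0].reshape(-1,2)
E
python3 - <<'E'
from h import *
C=cam("scene"); s=.64
P=lambda n,px,z:print(n,np.round(to_plane(C,np.array(px)*s-.18,z),3).tolist())
P("tin rim corners",[(285,409),(344,459),(317,491),(252,443)],.05)
P("rack corners",[(323,380),(395,437),(297,545),(222,472)],.02)
P("small jar lid",[(427,346)],.05)
P("big jar",[(509,320)],.06); P("green",[(412,292)],.05)
P("board l,t,r,b",[(427,265),(468,199),(508,245),(440,285)],.01)
P("spoon",[(462,402),(431,450)],.005);P("scoop",[(340,300),(355,325)],.02);P("timer",[(299,293)],.03)
P("cup",[(430,505)],.05);P("mug",[(578,215)],.07);P("dish",[(328,260)],.01)
for n in("timer","mug","dark_cup","spoon","scoop","dish"):
    print(n,[(np.round(d["bbox"]).tolist(),round(d["confidence"],2)) for d in bot.search_frame("scene",n)])
E
```

```text
tin rim corners [[0.588, 0.286], [0.465, 0.309], [0.472, 0.366], [0.597, 0.355]]
rack corners [[0.58, 0.202], [0.426, 0.232], [0.464, 0.432], [0.621, 0.404]]
small jar lid [[0.453, 0.078]]
big jar [[0.354, -0.03]]
green [[0.531, -0.012]]
board l,t,r,b [[0.555, -0.117], [0.569, -0.331], [0.439, -0.243], [0.509, -0.083]]
spoon [[0.366, 0.119], [0.371, 0.217]]
scoop [[0.65, 0.046], [0.595, 0.081]]
timer [[0.72, 0.075]]
cup [[0.328, 0.306]]
mug [[0.336, -0.324]]
dish [[0.733, -0.034]]
timer [([180.0, 178.0, 22.0, 19.0], 0.79), ([271.0, 255.0, 29.0, 38.0], 0.63), ([165.0, 267.0, 51.0, 44.0], 0.35), ([212.0, 187.0, 16.0, 18.0], 0.27)]
mug [([354.0, 125.0, 34.0, 35.0], 0.92), ([262.0, 214.0, 22.0, 26.0], 0.4)]
dark_cup [([257.0, 303.0, 34.0, 37.0], 0.85)]
spoon [([272.0, 251.0, 27.0, 44.0], 0.79)]
scoop [([211.0, 188.0, 18.0, 18.0], 0.48)]
dish [([198.0, 156.0, 19.0, 21.0], 0.43)]
```

```bash
sed -i 's/\[\[np.sin(yaw),np.cos(yaw),0\],\[-np.cos(yaw)/[[-np.sin(yaw),np.cos(yaw),0],[np.cos(yaw)/' h.py
cat >> h.py <<'E'
import pickle
def look(name,p,yaw):
    bot.move_pose(p,rot(yaw)); C=cam("wrist"); im=bot.camera("wrist")
    pickle.dump((C,im),open(name+".pkl","wb"))
    cv2.imwrite(f"pics/{name}.png",im[...,::-1])
    return C,im
E
python3 - <<'E'
from h import *
for y in(80,-100): print(y,bot.solve_ik([.53,.33,.2],rot(np.radians(y))),bot.solve_ik([.453,.078,.1],rot(np.radians(y))))
look("board",[.5,-.2,.25],0)
for t in("board_mid",): print(bot.search_frame("wrist",t))
look("jar",[.453,.078,.2],np.radians(80)); print(bot.search_frame("wrist","jar_top"))
look("tin",[.53,.33,.2],np.radians(80)); print(bot.search_frame("wrist","frame_mid"),bot.search_frame("wrist","tray_mid"))
print(bot.read_clock(),bot.read_position())
E
```

```text
80 [ 0.43874221  0.48439458 -0.03244372  1.05395803  0.          0.61327514] [ 0.00970507  0.30490533 -0.60506004  0.66083095  0.          0.18423799]
-100 [ 0.43874221  0.48439458 -0.03244372  1.05395803  0.         -2.52831751] [ 0.00970507  0.30490533 -0.60506004  0.66083095  0.         -2.95735466]
[{'bbox': [194.3, 47.9, 145.7, 209.5], 'confidence': 0.91}]
[{'bbox': [66.5, 39.3, 94.4, 77.7], 'confidence': 0.79}, {'bbox': [163.0, 217.1, 43.7, 60.2], 'confidence': 0.77}, {'bbox': [233.8, 140.9, 41.3, 47.0], 'confidence': 0.65}]
[{'bbox': [209.1, 103.7, 78.7, 131.9], 'confidence': 0.87}] [{'bbox': [219.1, 114.7, 66.3, 110.6], 'confidence': 0.68}]
4.225 [0.53035378 0.32832169 0.20040388]
```

View pics/jar.png

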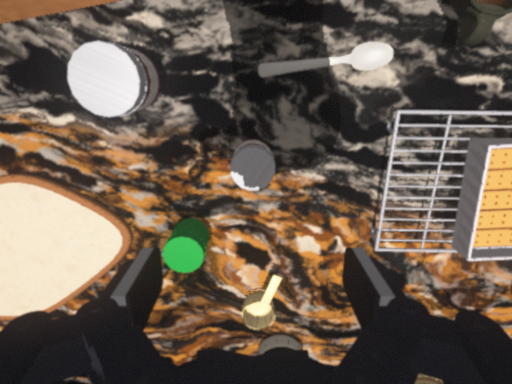

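View pics/tin.png

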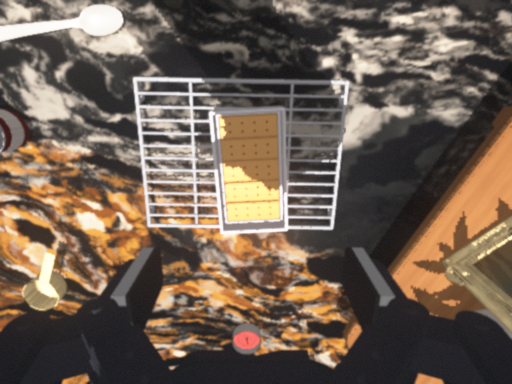

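View pics/board.png

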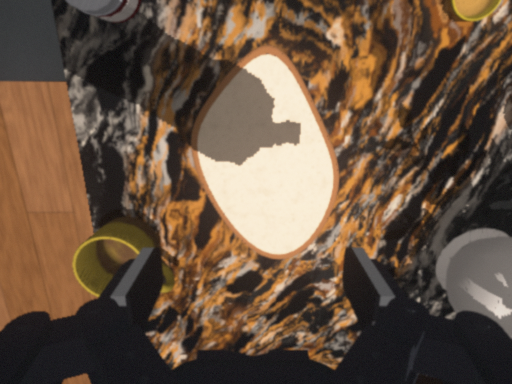

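The jar view shows the small jar's lid at about (254,165). The tin view shows rim corners near (209,111), (284,106), (288,229) and (220,233). The board view shows an egg-shaped board spanning (194..339, 46..257).

```bash
cat > fit.py <<'E'
from h import *
from scipy.optimize import least_squares
ov={}
a=np.linspace(0,2*np.pi,60)
C,im=pickle.load(open("jar.pkl","rb"))
circ=lambda p,z,r=.022:np.c_[p[0]+r*np.cos(a),p[1]+r*np.sin(a),0*a+z]
bb=np.array([233.8,140.9,233.8+41.3,140.9+47])
def res(p):
    q=project(C,np.r_[circ(p,.05),circ(p,0)]); return np.r_[q.min(0),q.max(0)]-bb
s=least_squares(res,to_plane(C,[(254,165)],.05)[0]); jar=s.x
print("jar",jar,s.fun,"lid px",to_plane(C,[(254,165)],.05)); ov["jar"]=[project(C,circ(jar,.05)),project(C,circ(jar,0))]
def rect(c,th,L,W,z):
    u=np.array([np.cos(th),np.sin(th)]);v=np.array([-u[1],u[0]])
    return np.array([[*(c+i*L/2*u+j*W/2*v),z] for i,j in((-1,-1),(-1,1),(1,1),(1,-1))])
T=pickle.load(open("tin.pkl","rb"))[0]
px=np.array([(209.5,111),(284,106),(288.5,229.5),(220.5,233)]); w=to_plane(T,px,.05)
print("tin corners",w.round(4).tolist(),np.linalg.norm(np.diff(np.r_[w,w[:1]],axis=0),axis=1)); d=(w[2]+w[3]-w[0]-w[1])
tin=w.mean(0);th=np.arctan2(d[1],d[0]); print("tin",tin,np.degrees(th)); ov["tin"]=[project(T,rect(tin,th,.123,.069,.05)),project(T,rect(tin,th,.115,.061,.033))]
B,bi=pickle.load(open("board.pkl","rb"))
# board: interior white (sunlit or shaded): low saturation / then largest blob
hsv=cv2.cvtColor(bi,cv2.COLOR_RGB2HSV); m=((hsv[...,1]<75)&(hsv[...,2]>70)).astype(np.uint8)
m=cv2.morphologyEx(m,cv2.MORPH_OPEN,np.ones((5,5)));n,l,st,_=cv2.connectedComponentsWithStats(m)
k=l[170,300]; m=(l==k).astype(np.uint8);c=cv2.convexHull(max(cv2.findContours(m,0,1)[0],key=cv2.contourArea))[:,0]
wb=to_plane(B,c,.01); r=cv2.minAreaRect((wb*1000).astype(np.float32)); print("board",r)
poly=cv2.boxPoints(r)/1000; ov["board"]=[project(B,np.c_[poly,[.01]*4]),c.astype(float)]
# principal symmetry: centroid + PCA
mm=cv2.moments((wb*1000).astype(np.float32));print("centroid",mm["m10"]/mm["m00"],mm["m01"]/mm["m00"],np.degrees(.5*np.arctan2(2*mm["mu11"],mm["mu20"]-mm["mu02"])))
out=[]
for n,(x,y) in dict(jar=(190,100),tin=(180,90),board=(170,30)).items():
    i=pickle.load(open(n+".pkl","rb"))[1][...,::-1].copy(); f=2 if n!="jar" else 3
    i=cv2.resize(i,None,fx=f,fy=f)
    for p in ov[n]: cv2.polylines(i,[np.int32(p*f+f/2)],True,(255,0,255),1)
    i=i[y*f:,x*f:][:500,:380]; out.append(i[:, :266] if n=="tin" else i)
i=np.hstack([o[:460,:{0:380,1:266,2:380}[j]] for j,o in enumerate(out)]); i=cv2.resize(i,(800,int(i.shape[0]*800/i.shape[1])))
cv2.imwrite("pics/fit.png",i)
E
python3 fit.py
```

```text
jar [0.45492551 0.0801583 ] [-2.16368325 -3.16721783  2.16849444  3.13878308] lid px [[0.45040265 0.08051225]]
tin corners [[0.4697, 0.3002], [0.4772, 0.3672], [0.5999, 0.3541], [0.5916, 0.2846]] [0.06746392 0.12342683 0.07003092 0.12285456]
tin [0.53460005 0.32652646] -6.704031042007209
board ((519.3963623046875, -221.1004638671875), (155.175537109375, 242.10330200195312), 26.52080726623535)
centroid 520.3841087048806 -219.4669061376127 -77.73189073275704
```

View pics/fit.png

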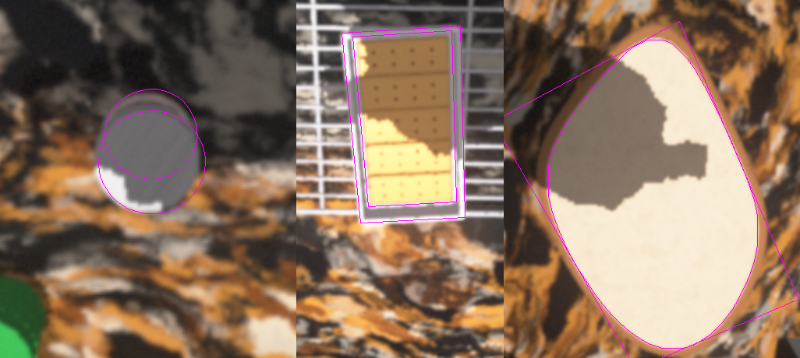

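The overlays match the jar lid, the tin rim and tray, and the board's white face. The board is egg-shaped, so the long axis needs a check for symmetry.

```bash
cat >> fit.py <<'E'
print("----")
def mask(p): 
    M=np.zeros((500,500),np.uint8); cv2.fillPoly(M,[np.int32((p-[.52,-.22])*1000+250)],1); return M
def iou(p,q): p,q=mask(p),mask(q); return (p&q).sum()/(p|q).sum()
g=np.array([mm["m10"],mm["m01"]])/mm["m00"]/1000
print("180deg",iou(wb,2*g-wb))
for t in range(88,128,3):
    u=np.array([np.cos(np.radians(t)),np.sin(np.radians(t))]);v=np.array([-u[1],u[0]])
    A=(wb-g)@u;Bv=(wb-g)@v
    mir=lambda:g+np.outer(A,u)-np.outer(Bv,v)
    mi2=g-np.outer(A,u)+np.outer(Bv,v)
    c=g+u*(A.max()+A.min())/2+v*(Bv.max()+Bv.min())/2
    print(t,"ext",np.ptp(A).round(3),np.ptp(Bv).round(3),"bbox c",c.round(4),"mirror",iou(wb,mir()).round(3),iou(wb,mi2).round(3))
E
python3 fit.py | sed -n '/----/,$p'
```

```text
----
180deg 0.9175745640504399
88 ext 0.252 0.171 bbox c [ 0.5192 -0.216 ] mirror 0.732 0.728
91 ext 0.252 0.168 bbox c [ 0.5187 -0.2163] mirror 0.78 0.772
94 ext 0.254 0.166 bbox c [ 0.5183 -0.2169] mirror 0.82 0.823
97 ext 0.254 0.164 bbox c [ 0.5184 -0.2174] mirror 0.848 0.875
100 ext 0.254 0.162 bbox c [ 0.5187 -0.2179] mirror 0.871 0.891
103 ext 0.253 0.16 bbox c [ 0.5187 -0.2184] mirror 0.883 0.887
106 ext 0.252 0.158 bbox c [ 0.5189 -0.2188] mirror 0.871 0.869
109 ext 0.25 0.156 bbox c [ 0.5191 -0.2195] mirror 0.844 0.848
112 ext 0.247 0.155 bbox c [ 0.5191 -0.2202] mirror 0.813 0.82
115 ext 0.244 0.155 bbox c [ 0.5192 -0.2208] mirror 0.78 0.782
118 ext 0.24 0.156 bbox c [ 0.5198 -0.2212] mirror 0.747 0.747
121 ext 0.237 0.16 bbox c [ 0.521  -0.2212] mirror 0.715 0.714
124 ext 0.232 0.165 bbox c [ 0.5221 -0.2211] mirror 0.689 0.687
127 ext 0.227 0.171 bbox c [ 0.5231 -0.2208] mirror 0.665 0.663
```

Run:
```python
from h import *
yaw=np.radians(83.3); x,y=.5346,.3265
bot.move_pose([x,y,.09],rot(yaw)); print(bot.read_position())
bot.move_linear([x,y,.024],speed=.08,until_force=8); print(bot.read_position(),bot.read_ft_force())
bot.set_gripper(0.0,50); print(bot.read_gripper_width(),bot.read_finger_force(),bot.read_ft_force())
bot.move_linear([x,y,.15],speed=.12); print(bot.read_gripper_width(),bot.read_ft_force(),bot.read_position())
C=cam("side");i=bot.camera("side")
cv2.imwrite("pics/lift.png",cv2.resize(i[80:230,130:330,::-1],(800,600),interpolation=cv2.INTER_CUBIC)); print(bot.read_clock())
```

```text
[0.53490796 0.32590852 0.09060448]
[0.53502466 0.32670741 0.02439346] [-0.46306812  0.90685609 -0.42666428]
0.7931600486346669 58.73634338378906 [-0.86098058  0.02791343  5.38203121]
0.7916649239315506 [-0.08929412  0.28860242 -3.83635613] [0.53393472 0.32617194 0.14894096]
7.2667
```

View pics/lift.png

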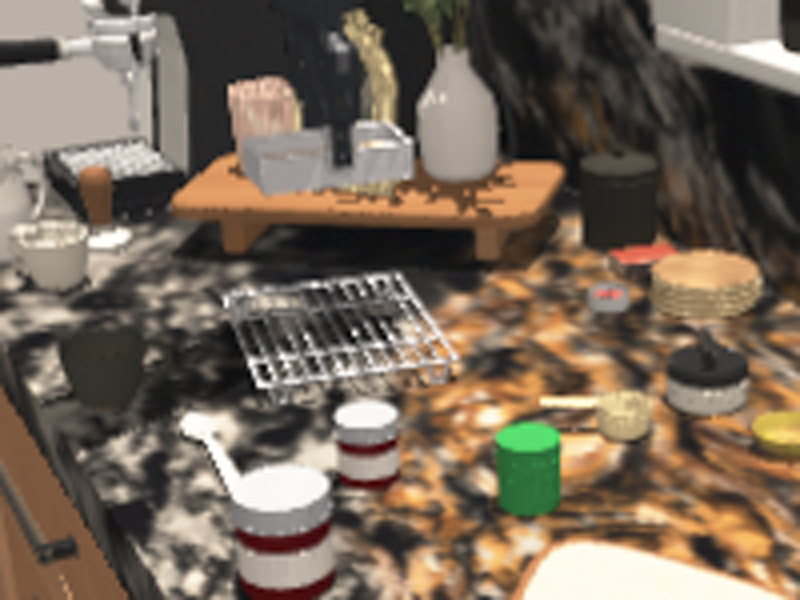

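The lift picture shows the tin hanging level in the gripper, with the rack and the jars undisturbed. The force reading matches the tin's full weight.

Run:
```python
from h import *
yaw=np.radians(83.3); x,y=.4549,.0802
bot.move_linear([x,y,.15],speed=.2)
bot.wait(.3);p=bot.read_position();print(p); x2,y2=2*x-p[0],2*y-p[1]
bot.move_linear([x2,y2,.075],speed=.1); print(bot.read_position(),bot.read_ft_force())
r=bot.move_linear([x2,y2,.04],speed=.03,until_force=5); print(r,bot.read_position(),bot.read_ft_force(),bot.read_moment())
if not r:
    r=bot.move_linear([x2,y2,.002],speed=.03,until_force=8); print(r,bot.read_position(),bot.read_ft_force(),bot.read_moment())
i=bot.camera("side");j=bot.camera("scene")
a=cv2.resize(i[150:240,180:300,::-1],(400,300),interpolation=cv2.INTER_CUBIC);b=cv2.resize(j[170:260,215:335,::-1],(400,300),interpolation=cv2.INTER_CUBIC)
cv2.imwrite("pics/down.png",np.hstack([a,b])); print(bot.read_clock())
```

```text
[0.45498285 0.0806116  0.14990937]
[0.45529038 0.07979721 0.07540759] [ 0.80851569 -0.04659483 -2.55096896]
False [0.45498262 0.07978467 0.04018273] [ 0.36545817 -0.15272521 -1.56807699] [-0.01328854  0.04100412 -0.02726336]
True [0.45460791 0.07978899 0.0049983 ] [-1.20250472  0.07594519  5.57259019] [ 0.02978208  0.08997377 -0.01553409]
12.3917
```

View pics/down.png

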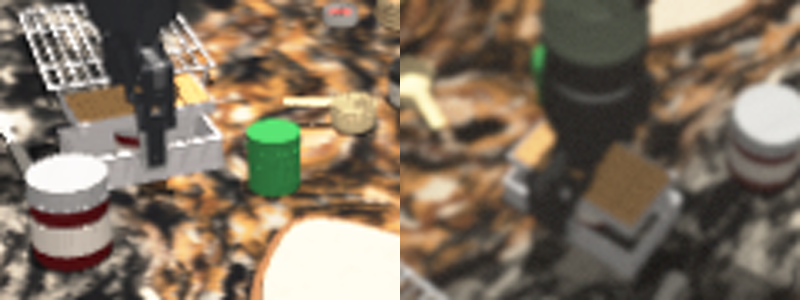

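The tin is down. The frame rests on the worktop (TCP z 5.0 mm) and the tray with the shortbread stands level above the rim on the jar. Nothing around it has moved.

Run:
```python
from h import *
x,y,_=bot.read_position(); yaw=np.radians(83.3)
bot.set_gripper(1.0); print(bot.read_ft_force())
bot.move_linear([x,y,.18],speed=.12); bot.wait(.2)
C=cam("wrist");i=bot.camera("wrist");pickle.dump((C,i),open("tray.pkl","wb"))
for t in("tray_mid","frame_mid"):print(t,bot.search_frame("wrist",t))
th=yaw-np.pi/2;u=np.array([np.cos(th),np.sin(th)]);v=np.array([-u[1],u[0]])
def bb(L,W,zs): 
    q=project(C,[[*(np.array([x,y])+a*L/2*u+b*W/2*v),z] for a in(-1,1) for b in(-1,1) for z in zs]);return np.r_[q.min(0),np.ptp(q,axis=0)].round(1)
print("model tray",bb(.115,.061,(.061,)),"frame",bb(.123,.069,(.03,0)),bot.read_position(),bot.read_clock())
a=cv2.resize(i[80:260,170:330,::-1],None,fx=3,fy=3,interpolation=cv2.INTER_CUBIC)
q=project(C,[[*(np.array([x,y])+a_*.0575*u+b*.0305*v),.061] for a_,b in((-1,-1),(-1,1),(1,1),(1,-1))])
cv2.polylines(a,[np.int32((q-[170,80])*3+1)],True,(255,0,255),1)
cv2.imwrite("pics/tray.png",a)
```

```text
[-0.39303888  0.36618926 -0.19510062]
tray_mid [{'bbox': [216.1, 112.1, 77.9, 127.8], 'confidence': 0.93}]
frame_mid [{'bbox': [215.7, 103.3, 73.1, 11.2], 'confidence': 0.79}]
model tray [214.4 111.4  75.3 127.3] frame [213.7 101.6  76.8 126.2] [0.45444185 0.07977835 0.17980031] 14.6833
```

View pics/tray.png

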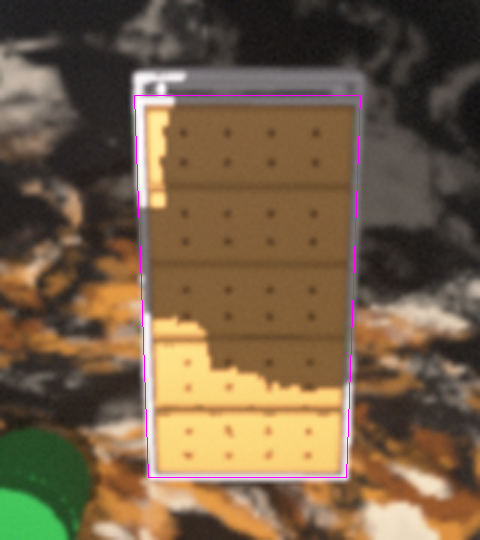

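The tray sits within 1–2 px of the model outline, level and free above the frame. Next I grip it by its long edges.

Run:
```python
from h import *
x,y=.4546,.0798
bot.move_linear([x,y,.048],speed=.12,until_force=6); print(bot.read_position(),bot.read_ft_force())
bot.set_gripper(0.0,45); print(bot.read_gripper_width(),bot.read_finger_force(),bot.read_ft_force())
bot.move_linear([x,y,.075],speed=.04); bot.wait(.3)
print(bot.read_gripper_width(),bot.read_ft_force(),bot.read_moment())
bot.move_linear([x,y,.17],speed=.12); bot.wait(.2); print(bot.read_gripper_width(),bot.read_ft_force(),bot.read_clock())
C=cam("scene");j=bot.camera("scene");i=bot.camera("side")
for n in("scene","side"):print(n,bot.search_frame(n,"frame_mid"),bot.search_frame(n,"tray_mid"),bot.search_frame(n,"jar_top"))
```

```text
[0.45515782 0.07979567 0.04852187] [ 0.47956637  0.39119467 -0.68384256]
0.6986923892866401 47.674203515052795 [-2.0830518  -0.42028928  6.75893221]
0.6965163509946651 [ 0.00846798 -0.46858076 -0.87338965] [-0.04289802 -0.01655783  0.0260465 ]
0.698687139268977 [-0.50494303 -0.38262203 -2.30040881] 18.5583
scene [{'bbox': [245.8, 209.8, 53.5, 37.9], 'confidence': 0.94}, {'bbox': [155.6, 246.3, 97.5, 78.0], 'confidence': 0.39}] [{'bbox': [249.1, 181.9, 56.2, 27.3], 'confidence': 0.57}] [{'bbox': [265.0, 215.0, 20.5, 21.8], 'confidence': 0.86}, {'bbox': [313.0, 195.8, 27.2, 30.4], 'confidence': 0.78}, {'bbox': [252.1, 198.9, 14.4, 4.7], 'confidence': 0.48}]
side [{'bbox': [200.0, 182.5, 46.2, 23.2], 'confidence': 0.65}] [{'bbox': [196.3, 133.2, 45.6, 14.8], 'confidence': 0.7}] [{'bbox': [248.3, 188.1, 23.0, 15.2], 'confidence': 0.81}, {'bbox': [213.3, 182.1, 15.5, 15.3], 'confidence': 0.67}, {'bbox': [184.0, 196.3, 28.4, 36.1], 'confidence': 0.63}]
```

Run:
```python
from h import *
bx,by=.5188,-.2182; q=rot(np.radians(12))
bot.move_linear([bx,by,.17],speed=.15,rotation=q); bot.wait(.4); p=bot.read_position();print(p,bot.read_ft_force())
x,y=2*bx-p[0],2*by-p[1]
bot.move_linear([x,y,.03],speed=.1); bot.wait(.3); p=bot.read_position();print(p,bot.read_ft_force())
x+=bx-p[0];y+=by-p[1]
r=bot.move_linear([x,y,.003],speed=.02,until_force=3); print(r,bot.read_position(),bot.read_ft_force(),bot.read_gripper_width())
i=bot.camera("side");j=bot.camera("scene")
a=cv2.resize(i[150:300,180:350,::-1],(400,353),interpolation=cv2.INTER_CUBIC);b=cv2.resize(j[110:260,215:385,::-1],(400,353),interpolation=cv2.INTER_CUBIC)
cv2.imwrite("pics/place.png",np.hstack([a,b])); print(bot.read_clock())
```

```text
[ 0.51882491 -0.21808016  0.17003196] [-1.50219859 -0.36400525 -1.49155589]
[ 0.51892567 -0.21839669  0.0302731 ] [-0.8900415   0.88130499 -0.93759994]
True [ 0.5185907  -0.21810344  0.00850816] [-0.278509    0.4128922   4.97237237] 0.693257996087116
24.4833
```

Run:
```python
from h import *
p=bot.read_position()
bot.set_gripper(1.0); bot.move_linear([p[0],p[1],.2],speed=.12); bot.wait(.3)
C=cam("wrist");i=bot.camera("wrist");print(bot.search_frame("wrist","tray_mid"))
th=np.radians(102);u=np.array([np.cos(th),np.sin(th)]);v=np.array([-u[1],u[0]]);c=np.array([.5188,-.2182])
q=project(C,[[*(c+a*.0575*u+b*.0305*v),.021] for a,b in((-1,-1),(-1,1),(1,1),(1,-1))])
bx=project(C,[[*(c+a*.137*u+b*.09*v),.01] for a,b in((-1,-1),(-1,1),(1,1),(1,-1))])
print("model",np.r_[q.min(0),np.ptp(q,axis=0)].round(1))
a=i[...,::-1].copy()
for k in(q,bx): cv2.polylines(a,[np.int32(k)],True,(255,0,255),1)
bot.move_linear([.5,-.2,.3],speed=.2)
s=bot.camera("side")
cv2.imwrite("pics/final.png",np.hstack([cv2.resize(a[20:320,130:400],(400,444)),cv2.resize(s[150:300,190:325,::-1],(400,444),interpolation=cv2.INTER_CUBIC)])); print(bot.read_clock())
```

```text
[{'bbox': [220.5, 106.3, 68.5, 107.0], 'confidence': 0.82}]
model [220.9 106.8  61.6 106.9]
27.7333
```

View pics/final.png

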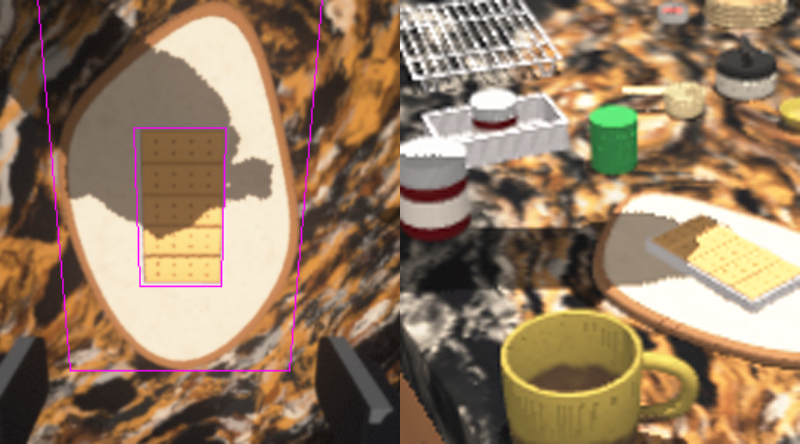

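The final view shows the tray flat on the board and in line with its long axis at about (181,207). The frame lies round the upright small jar at (495,125), and everything else is as it was.

```bash
python3 -c "
from cell import bot
print(bot.close_job())"
```

```text
the job is handed in; nothing more can be done
None
```

I unmoulded the shortbread over the small jam jar and laid its tray flat in the middle of the serving board, lengthways; the frame lies round the upright jar, nothing else visibly moved, and I handed the job in at about 28 s.

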